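# Home the spinner wheel and store its zero

## Task

The red spinner wheel of the exhibit test rig has lost its home position. Turn it by its rim until the white mark, now hidden down in the far half of the housing, stands at the very top beside the black pointer tip, and let go so that it rests there. Only then push the blue button on the white strip fully down to store the zero and back away; press no other button and leave the tools and other things where they are.

Things in the scene. Friction and masses are not known exactly. Their poses are not given: they have to be found in the camera images.
- rig: Fixed wheel test rig on an aluminium base plate, 280 (x) by 290 (y) by 10 mm. Origin: centre of the plate's underside; x and y along its sides, z up. y is the wheel's axle direction; the -x side is the one nearest the robot.
- housing_top (a point): Middle of the top of the rig's grey housing: 260 (x) by 88 mm (y), top 128 mm above the rig's origin. The wheel's lower half runs in its slot, 32 mm wide (y). On the housing stand two bearing blocks, up to 150 mm above the rig's origin, x within 18 mm, y 22 to 40 mm either side of the wheel.
- lamp_near (a point): Middle of the near one of two white lamp tubes, 20 mm in diameter, along the rig's y, at rig x = -42 mm, 355 mm above the rig's origin; posts 14 mm thick at rig x = 0, y = +-134 mm hold them. The tubes keep a gripper's body from coming straight down on the wheel; the rim is free to a gripper tilted 25 to 50 degrees that comes from the -x side, below this tube.
- lamp_far (a point): Middle of the far lamp tube, at rig x = +42 mm, same height and size. Black end bars join both tubes at y = +-134 mm.
- wheel (a joint): Turn of the wheel about the rig's +y axis, rad: 0 or 6.283 has the mark at the top; growing values carry the top towards rig +x. Starts between 1.8 and 2.7: mark hidden, low on the far side. Turns freely both ways, no stops, balanced; bearing drag about 0.006 N m, so it stays where it is left. A solid red disc, 220 mm in diameter, 16 mm thick (rig y -8 to +8 mm), orange dots on both faces.
- axle (a point): Centre of the wheel, 130 mm above the rig's origin, at rig x = y = 0.
- mark (a point): The white mark: middle of a white band 12 mm wide painted across the wheel's rim (and 22 mm down both faces), on the crown at radius 110 mm from the axle. It turns with the wheel.
- pointer (a point): Where the middle of the mark must come: the topmost point of the wheel, 240 mm above the rig's origin at rig x = y = 0. A thin black fixed pointer blade (14 mm wide, at rig y = 24 to 28 mm) rises beside the wheel on its +y side and its tip points at this place.
- strip: Fixed white strip, 60 (x) by 230 (y) by 12 mm high, that carries four push buttons in a row along y, 50 mm apart, in any order: blue, red, green, yellow. Origin: centre of its underside.
- btn_blue_top (a point): Centre of the top of the blue button (cap 26 mm in diameter): the one to press, straight down.
- btn_blue (a joint): Travel of the blue button, m: 0 up, 0.006 fully down; its spring takes about 5 N when fully down and brings it back.
- btn_red_top (a point): Centre of the top of the red button: not to be pressed.
- btn_red (a joint): Travel of the red button, m.
- btn_green_top (a point): Centre of the top of the green button: not to be pressed.
- btn_green (a joint): Travel of the green button, m.
- btn_yellow_top (a point): Centre of the top of the yellow button: not to be pressed.
- btn_yellow (a joint): Travel of the yellow button, m.
- pliers: Loose pliers with orange handles, 160 mm long, 18 mm high, lying left of the work. Leave alone.
- spool: Loose grey solder spool, 52 mm in diameter, 34 mm high, standing just beyond the strip, seen from the robot. Leave alone.
- jar: Loose amber jar, 36 mm in diameter, 45 mm high, on the rig's base plate at the far -y corner. Leave alone.
- screwdriver: Loose screwdriver lying right of the work. Leave alone.
- wrench: Loose wrench, about 160 mm long, lying on the robot's side of the strip. Leave alone.
- mug: Loose blue mug, 76 mm in diameter, 85 mm high, right of the work. Leave alone.
- flux: Loose white bottle, 44 mm in diameter, 100 mm high, left of the work. Leave alone.

How it is judged (in metres and radians):
On the way, in this order (a step that is already met when the one before it is completed fails the run):
1. the mark rests at the pointer, wheel still and let go (distance between mark and pointer below 0.007 m and velocity of joint wheel between -0.05 and 0.05 rad/s and contact force between the fingers and rig below 0.1 N), for 0.4 s.
2. the blue button is pushed down (value of joint btn_blue above 0.0045 m and distance between mark and pointer below 0.007 m), for 0.05 s.
At the end, for the whole second after the job is handed in: The middle of the white mark is within 7 mm of the topmost point of the wheel, beside the pointer; the wheel is still; the blue button has been pushed at least 4.5 mm down after that, and is released (less than 2 mm down) (distance between mark and pointer below 0.007 m and velocity of joint wheel between -0.05 and 0.05 rad/s and value of joint btn_blue below 0.002 m); the robot touches nothing.
It fails at once if the blue button is pressed (over 3 mm) while the mark is not at the pointer (value of joint btn_blue above 0.003 m and not (distance between mark and pointer below 0.007 m)).
It fails at once if another button is pressed (over 3 mm) (value of joint any of btn_red, btn_green, btn_yellow above 0.003 m).
It fails at once if a bystander is moved by more than 30 mm (distance of any of pliers, spool, jar, screwdriver, wrench, mug, flux from where it was at the start of the episode above 0.03 m).
It also fails if it takes over 72 s, if anything falls off the work surface, if the arm or the gripper's body presses on something with over 40 N, if the wrist force passes 120 N, or if a joint passes its speed limit or range.

## Robot

A 6-joint arm with a two-finger parallel gripper is mounted at the origin on the work surface. World frame = base frame: x ahead of the robot, y to its left, z up, the work surface at z = 0. Lengths are in m, angles in degrees, forces in N, time in s.
With the tool pointing down it reaches from about 0.4 to 0.925 m from the base axis. Payload 12.5 kg.
Tool frame: the origin (TCP) lies where the fingers leave the gripper's body, on its centre line; the fingertips stand 78 mm ahead of it and the grasp point (between the pads) lies 59 mm ahead of it; z points along the fingers, y is the direction in which the jaws open and shut (so a half turn about z gives the same grasp; the last joint's range is limited). The gripper opens to 95 mm and grips with 3 to 60 N. Pads are 20 mm wide; open, the fingers measure 119 mm over their backs; the gripper's body (75 mm by 180 mm) begins 59 mm behind the grasp point.
Start: joints at [65.913, 28.126, 89.318, -0, 62.55, -6.05], TCP at [0.193, 0.594, 0.292] pointing down, gripper open.
Joint ranges: [-177.58, 177.58], [-47.91, 125.51], [2.72, 160], [-65.01, 245.01], [3.68, 167.84], [-153.87, 153.87]. Speed limits (degrees/s): [127.2, 127.2, 159.86, 180, 180, 180].

## Interface

Orientations are given as [roll, pitch, yaw] about the fixed x, y, z axes, in that order (R = Rz(yaw) Ry(pitch) Rx(roll)).
In Python, from cell import manip gives the robot as it stands. The module is installed in compiled form; this text tells all that it offers.
- The arm moves only by the shell command python3 -m handwheel 'ROWS' [FORCE]. ROWS is text: rows parted by semicolons, each of 7 numbers parted by spaces: the shift along the world's x, y, z in cm, then the turn, a rotation vector about the world's x, y, z in rad, then the finger opening in cm, from 0 to 9.51. A call has 1 to 5 rows; each row shifts and turns the commanded pose from where the row before left it; what a row does not reach is not made up. A row lasts 1/10 s, in which the tool goes at most 50 mm and 8.59 degrees, less where a joint would pass 70% of its speed; a pose out of reach is approached as far as the arm can. A call is refused whole if a number of a shift passes 5 or a number of a turn 0.15, either way. A call with a gripper value outside its range is refused whole. The fingers move at their own pace and stop on an object; FORCE is the grip in N (left out, the last holds). Time passes only in rows, so rows that do not move let the fingers close. It gives the time, the measured TCP pose, the force and the opening at its end, in the units of the state.
- manip.state(): the state, without advancing time (a new reading comes with each control period).
- manip.get_image(name): name is "scene" or "top"; returns the picture (384x512x3 uint8, red, green, blue); there is no depth.
- manip.get_calibration(name): a dict with "fx", "fy", "cx", "cy" (pixels), "extrinsics" (4x4, takes a point from camera to world coordinates). Camera axes: x right, y up, looking along -z (the intrinsics and any distortion apply to the point x, -y, -z); pixel columns grow to the right and rows downward; lengths in m; the calibration is good to about 2 mm. A picture is of the moment at which its call begins. get_calibration takes no time and is no camera call.
- manip.finish_job(): hands the job in, once; it reports no verdict.
The state is a dict: "t": time; "joints": joint angles; "joint_vel": joint speeds; "effort": joint torques, N m; "tcp_pos": TCP position; "orientation": TCP orientation; "force": force on the tool from outside, world axes, zero at the start; "moment": the same for the moment, N m; "width": finger opening in m.
Only numpy, scipy, OpenCV 4.12 (cv2) and the standard library are available. Lean on these libraries where they do the work, as an engineer would, in place of code of your own. Each camera call takes 0.05 s, during which the arm holds its last target. There are 200 camera calls.

## Working session

There is one attempt and no reset: what is moved stays moved. The work goes in short steps, Python scripts to look and compute and a shell command to move; the robot and the scene stay as the last step left them, time stands still between calls to the robot, and variables do not carry over. Pictures are saved under pics/ and viewed, about 8 in all and at most 12, crops included, and the job is handed in when it is done.

```bash
mkdir -p pics; ls
python3 - <<'E'
from cell import manip
import cv2,numpy as np
for n in("scene","top"):
    im=manip.get_image(n); cv2.imwrite(f"pics/{n}0.png",im[:,:,::-1]); c=manip.get_calibration(n); print(n,{k:(np.round(v,4).tolist()) for k,v in c.items()})
print(manip.state())
E
```

```text
pics
scene {'fx': 446.1669, 'fy': 446.1669, 'cx': 254.7838, 'cy': 198.1769, 'extrinsics': [[0.6188, -0.4226, 0.6622, 1.4506], [0.7855, 0.3356, -0.5199, -0.6887], [-0.0026, 0.8419, 0.5397, 0.9206], [0.0, 0.0, 0.0, 1.0]]}
top {'fx': 475.3825, 'fy': 475.3825, 'cx': 256.0848, 'cy': 187.8498, 'extrinsics': [[0.0115, 0.9987, -0.0504, 0.5133], [-0.9998, 0.0123, 0.0147, 0.0068], [0.0153, 0.0503, 0.9986, 1.9669], [0.0, 0.0, 0.0, 1.0]]}
{'t': 0.1, 'joints': array([ 6.59115722e+01,  2.81595385e+01,  8.93471992e+01,  1.93877936e-03,
        6.25474952e+01, -6.05255745e+00]), 'joint_vel': array([ 0.01946517, -0.04679348, -0.07599047, -0.028024  ,  0.05539497,
       -0.19194972]), 'effort': array([ 3.64469553e-03, -6.13620472e+01, -2.58608651e+01,  6.94154366e-02,
        4.69973136e-02, -3.40982342e-05]), 'tcp_pos': array([0.19344602, 0.59416452, 0.29172927]), 'orientation': array([-1.79946251e+02, -7.42837990e-03,  1.61963232e+02]), 'force': array([-0.70547739, -0.01891715, -0.35696273]), 'moment': array([-0.01042705, -0.00543141,  0.04515278]), 'width': 0.0947413927185806}
```

View pics/scene0.png

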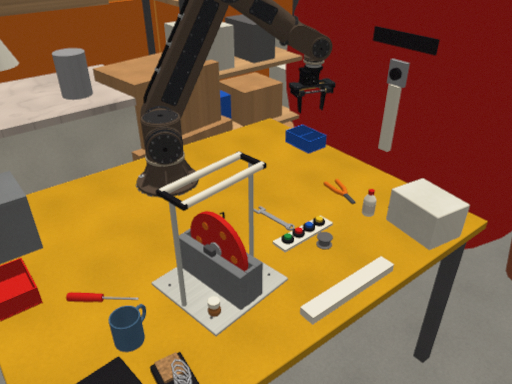

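View pics/top0.png

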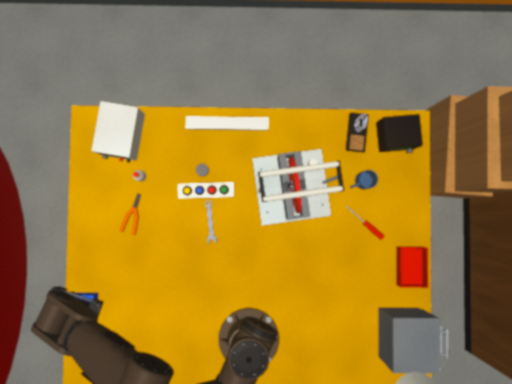

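The scene view shows the rig centred near (222,262), with the strip near (303,232). In the top view the rig is near (291,187), with a slight yaw, and the buttons at row 190 run yellow, blue, red, green from columns 187 to 225. Next I'll take enlarged crops and colour centroids.

```bash
cat > h.py <<'E'
import numpy as np,cv2
from cell import manip
def ray(n,u,v):
    c=manip.get_calibration(n);E=np.array(c["extrinsics"])
    d=E[:3,:3]@np.array([(u-c["cx"])/c["fx"],-(v-c["cy"])/c["fy"],-1.]);return E[:3,3],d
def onz(n,u,v,z):
    o,d=ray(n,u,v);return o+d*(z-o[2])/d[2]
def tri(a,b):
    (o1,d1),(o2,d2)=ray(*a),ray(*b)
    s=np.linalg.lstsq(np.c_[d1,-d2],o2-o1,rcond=None)[0];p,q=o1+s[0]*d1,o2+s[1]*d2
    return (p+q)/2,np.linalg.norm(p-q)
def proj(n,P):
    c=manip.get_calibration(n);E=np.array(c["extrinsics"]);p=E[:3,:3].T@(np.asarray(P)-E[:3,3])
    return c["cx"]+c["fx"]*p[0]/-p[2],c["cy"]-c["fy"]*p[1]/-p[2]
E
python3 - <<'E'
from h import *
t=cv2.imread("pics/top0.png");s=cv2.imread("pics/scene0.png")
def blobs(im,box,lo,hi):
    x0,y0,x1,y1=box;h=cv2.cvtColor(im[y0:y1,x0:x1],cv2.COLOR_BGR2HSV);m=cv2.inRange(h,lo,hi)
    n,_,st,ce=cv2.connectedComponentsWithStats(m);return [(st[i,4],(ce[i]+[x0,y0]).round(2).tolist()) for i in range(1,n) if st[i,4]>5]
tb=blobs(t,(182,182,232,198),(100,80,40),(130,255,255));sb=blobs(s,(275,215,333,250),(100,80,40),(130,255,255));print(tb,sb)
print("blue",tri(("top",*tb[0][1]),("scene",*sb[0][1])))
# plate: low saturation region in top
b=(240,140,355,232);x0,y0,x1,y1=b
h=cv2.cvtColor(t[y0:y1,x0:x1],cv2.COLOR_BGR2HSV);m=cv2.inRange(h,(0,0,120),(179,70,255))
m=cv2.morphologyEx(m,cv2.MORPH_CLOSE,np.ones((15,15)))
c=max(cv2.findContours(m,0,2)[0],key=cv2.contourArea);r=cv2.minAreaRect(c);print(r,(cv2.boxPoints(r)+[x0,y0]).tolist())
A=cv2.resize(t[140:235,240:355],None,fx=4,fy=4,interpolation=3);B=cv2.resize(s[145:330,145:345],None,fx=3,fy=3,interpolation=3)[:,:]
o=np.zeros((600,800,3),np.uint8);A=cv2.resize(A,(330,273));B=cv2.resize(B,(468,433))
o[:273,:330]=A;o[:433,332:]=B;C=cv2.resize(t[178:202,178:238],None,fx=5,fy=5);o[280:400,:300]=C
cv2.imwrite("pics/c1.png",o)
E
```

```text
[(np.int32(39), [198.87, 189.87])] [(np.int32(49), [308.78, 224.82])]
blue (array([0.60009326, 0.2114011 , 0.02751028]), np.float64(2.0723191512057606e-06))
((65.2648696899414, 48.17036819458008), (74.3990707397461, 97.4224853515625), 82.14668273925781) [[251.92763328552246, 157.97550201416016], [348.43640899658203, 144.6639404296875], [358.6021041870117, 218.365234375], [262.0933303833008, 231.67679595947266]]
```

View pics/c1.png

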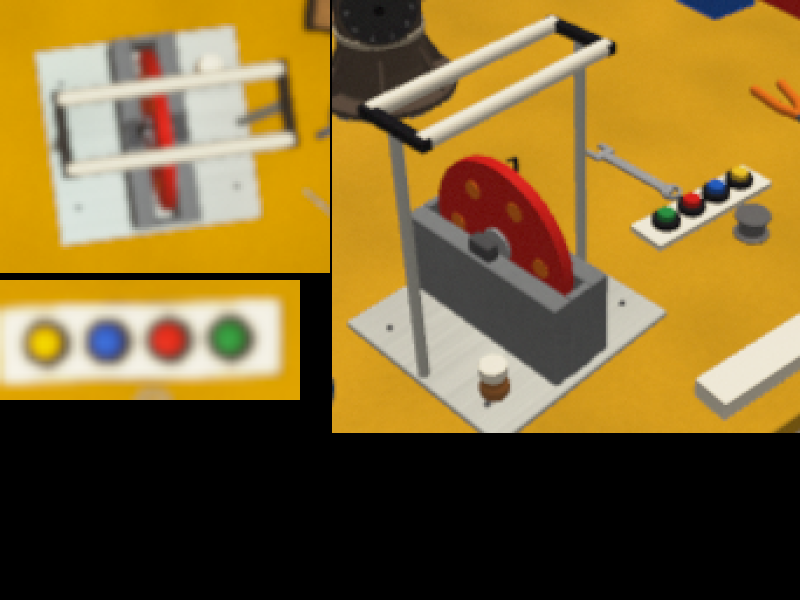

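The crop shows the plate corners in the top image at about (252.5,157.4), (321.9,149.1), (331.3,216.0) and (261.6,225.4). The tubes cross above the wheel and no white mark is visible.

Run:
```python
from h import *
C=[onz("top",240+x/2.87,140+y/2.87,.01) for x,y in((36,50),(235,26),(262,218),(62,245))]
C=np.array(C);print(C.round(4),C.mean(0))
# scene corners left(348,323) far right(665,313)
f=lambda x,y:(145+(x-332)/2.34,145+y/2.34)
L=onz("scene",*f(349,323),.01);R=onz("scene",*f(665,313),.01);print("scene L(-x,-y?) R",L,R,(L+R)/2)
T=np.array([onz("top",240+x/2.87,140+y/2.87,.36) for x,y in((62,98),(285,68),(294,141),(68,171))]);print(T.round(4),T.mean(0))
for P,a in((C,"plate"),(T,"lamp")):
    for i,j in((0,1),(3,2)):
        d=P[i]-P[j];print(a,np.degrees(np.arctan2(-d[0],d[1])),np.hypot(*d[:2]))
    for i,j in((0,3),(1,2)):
        d=P[i]-P[j];print(a,np.degrees(np.arctan2(d[1],d[0])),np.hypot(*d[:2]))
# wheel red mask in scene: silhouette; axle and top
s=cv2.imread("pics/scene0.png");h=cv2.cvtColor(s,cv2.COLOR_BGR2HSV)
m=cv2.inRange(h,(0,150,60),(6,255,255))|cv2.inRange(h,(172,150,60),(179,255,255));m[:205]=0;m[275:]=0;m[:,:185]=0;m[:,255:]=0
np.save("m.npy",m)
c0=C.mean(0)
import itertools
yy,xx=np.nonzero(m);print("scene red bbox",xx.min(),xx.max(),yy.min(),yy.max(), xx[yy==yy.min()])
for yaw in (6,8,10):
  for P in (c0,T.mean(0)):
    a=np.radians(yaw);R2=np.array([[np.cos(a),-np.sin(a)],[np.sin(a),np.cos(a)]])
    q=[]
    for th in np.radians(range(-85,90,5)):
      for y in(-.008,.008):
        xy=P[:2]+R2@[.11*np.sin(th),y];q.append(proj("scene",[*xy,.13+.11*np.cos(th)]))
    q=np.array(q);print(yaw,P[:2].round(4),"pred bbox",q.min(0).round(1),q.max(0).round(1))
```

```text
[[ 0.7379 -0.0059  0.01  ]
 [ 0.7765 -0.2931  0.01  ]
 [ 0.5    -0.3332  0.01  ]
 [ 0.4581 -0.0465  0.01  ]] [ 0.61812896 -0.16968641  0.01      ]
scene L(-x,-y?) R [ 0.50762167 -0.3298776   0.01      ] [ 0.73886704 -0.00895736  0.01      ] [ 0.62324436 -0.16941748  0.01      ]
[[ 0.6412 -0.035   0.36  ]
 [ 0.6802 -0.2991  0.36  ]
 [ 0.5937 -0.31    0.36  ]
 [ 0.555  -0.0431  0.36  ]] [ 0.61751369 -0.17180829  0.36      ]
plate 7.667613560189458 0.28976938091940385
plate 8.30120511580406 0.2897846682622826
plate 8.244486061300787 0.2826849991667167
plate 8.250601933514993 0.27948069016919247
lamp 8.408652963810132 0.2669333831221661
lamp 8.240810824506031 0.26974086086555593
lamp 5.315243535140535 0.08652289185021342
lamp 7.184684089218166 0.08720689273615084
scene red bbox 191 247 212 270 [202 203 204 205 206 207 208 209 210 211 212]
6 [ 0.6181 -0.1697] pred bbox [190.6 210.8] [246.  265.5]
6 [ 0.6175 -0.1718] pred bbox [189.9 211. ] [245.2 265.7]
8 [ 0.6181 -0.1697] pred bbox [189.6 211. ] [247.  264.8]
8 [ 0.6175 -0.1718] pred bbox [188.9 211.2] [246.2 265.1]
10 [ 0.6181 -0.1697] pred bbox [188.7 211.2] [247.9 264.2]
10 [ 0.6175 -0.1718] pred bbox [188.  211.4] [247.1 264.4]
```

Rig pose: centre (0.6195, -0.170), yaw 8.2°. Blue button top: (0.600, 0.211, ~0.027). I'm swinging over to a standby pose with a 45° tilt on the -x side.

```bash
python3 -m handwheel '3.4 -3.2 0 0 0 0.15 9.5;3.4 -3.2 0 0 0 0.15 9.5;3.4 -3.2 0 0 0 0.15 9.5;3.4 -3.2 0 0 0 0 6;3.4 -3.2 0 0 0 0 4'
python3 -m handwheel '3.4 -3.2 0.5 0 0 0 2.8;3.4 -3.2 0.5 0 0 0 2.8;3.4 -3.2 0.5 0 0 0 2.8;3.4 -3.2 0.5 0 0 0 2.8;0 -4.8 0.5 0 0 0 2.8'
python3 -m handwheel '0 -4.8 0.5 0.0214 -0.1485 0 2.8;0 -4.8 0.5 0.0214 -0.1485 0 2.8;0 -4.8 0 0.0214 -0.1485 0 2.8;0 -4.8 0 0.0214 -0.1485 0 2.8;0 -4.8 0 0.0214 -0.1485 0 2.8'
python3 -m handwheel '0 0 0 0.005 -0.035 0 2.8;0 0 0 0 0 0 2.8;0 0 0 0 0 0 2.8'
```

```text
t: 0.6
tcp_pos: [0.3618, 0.4357, 0.2921]
orientation: [-180.0, -0.0, -172.9]
force: [1.8, 0.4, -1.0]
width: 0.084
t: 1.1
tcp_pos: [0.4998, 0.2599, 0.3167]
orientation: [180.0, 0.0, -173.0]
force: [0.7, -0.0, -0.3]
width: 0.0446
t: 1.6
tcp_pos: [0.4967, 0.0753, 0.3262]
orientation: [177.2, 33.9, -173.0]
force: [-0.5, 1.3, -0.7]
width: 0.0281
t: 1.9
tcp_pos: [0.4976, 0.0777, 0.3261]
orientation: [177.1, 35.7, -172.9]
force: [0.8, 0.1, -0.6]
width: 0.0282
```

```bash
cat >> h.py <<'E'
from scipy.spatial.transform import Rotation as Ro
A0=np.radians(8.2);C0=np.array([.6195,-.1702])
RZ=Ro.from_euler("z",8.2,degrees=True).as_matrix()
def rig(p): # rig mm -> world m
    return RZ@(np.array(p)/1000)+[*C0,0]
def tgt(phi,r=102,tilt=45,back=0):
    f,t=np.radians(phi),np.radians(tilt)
    G=np.array([r*np.sin(f),0,130+r*np.cos(f)])+(59+back)*np.array([-np.sin(t),0,np.cos(t)])
    z=RZ@[np.sin(t),0,-np.cos(t)];y=RZ@[0,1,0]
    return rig(G),np.c_[np.cross(y,z),y,z]
def delta(P,R):
    s=manip.state();Rc=Ro.from_euler("xyz",s["orientation"],degrees=True).as_matrix()
    return "cm",((P-s["tcp_pos"])*100).round(2),"rotvec",Ro.from_matrix(R@Rc.T).as_rotvec().round(3)
E
python3 - <<'E'
from h import *
print(delta(*tgt(-20,back=90)));s=manip.state();print(s["joints"].round(1))
for a in((-20,102,45,0),(-70,102,45,0)):print(tgt(*a)[0])
E
```

```text
('cm', array([ -1.69, -26.79,   0.51]), 'rotvec', array([-0.017, -0.167, -0.013]))
[  -1.8    9.1  120.    27.1   17.8 -123.2]
[ 0.54367784 -0.18112614  0.26756795]
[ 0.48333852 -0.18982117  0.20660535]
```

Wrist joint 6 is at -123° and would run out of range, so I'll make the equivalent half turn about the tool axis here, clear of the rig.

```bash
python3 -c "
from h import *
s=manip.state();print((.148*Ro.from_euler('xyz',s['orientation'],degrees=True).as_matrix()[:,2]).round(4))"
Z=1
python3 -m handwheel '0 0.5 0 0.086 0.01 -0.12 2.8;0 0.5 0 0.086 0.01 -0.12 2.8;0 0.5 0 0.086 0.01 -0.12 2.8;0 0.5 0 0.086 0.01 -0.12 2.8;0 0 0 0.086 0.01 -0.12 2.8'
python3 -c "
from h import *
s=manip.state();print(s['joints'].round(1),(.148*Ro.from_euler('xyz',s['orientation'],degrees=True).as_matrix()[:,2]).round(4))"
```

```text
[ 0.0846  0.018  -0.1201]
t: 2.4
tcp_pos: [0.4977, 0.0986, 0.3261]
orientation: [151.0, 25.5, 138.4]
force: [-0.2, 0.4, -1.0]
width: 0.0282
[  1.6   9.3 120.6  23.8  13.8 -74.8] [ 0.0893  0.0167 -0.1168]
```

```bash
python3 -m handwheel '0 0 0 0.088 0.017 -0.117 2.8;0 0 0 0.088 0.017 -0.117 2.8;0 0 0 0.088 0.017 -0.117 2.8;0 0 0 0.088 0.017 -0.117 2.8;0 0 0 0.088 0.017 -0.117 2.8' >/dev/null
python3 -m handwheel '0 0 0 0.088 0.017 -0.117 2.8;0 0 0 0.088 0.017 -0.117 2.8;0 0 0 0.088 0.017 -0.117 2.8;0 0 0 0.088 0.017 -0.117 2.8;0 0 0 0.088 0.017 -0.117 2.8' >/dev/null
python3 -m handwheel '0 0 0 0.088 0.017 -0.117 2.8;0 0 0 0.088 0.017 -0.117 2.8;0 0 0 0.088 0.017 -0.117 2.8;0 0 0 0.088 0.017 -0.117 2.8;0 0 0 0.088 0.017 -0.117 2.8'
cat >> h.py <<'E'
def delta2(P,R):
    return delta(P,R@np.diag([-1,-1,1])),manip.state()["joints"].round(1)
E
python3 -c "
from h import *
print(delta2(*tgt(-20,back=90)))"
```

```text
t: 3.9
tcp_pos: [0.4978, 0.0982, 0.3261]
orientation: [174.2, -36.5, 20.3]
force: [0.2, 0.3, -0.6]
width: 0.0279
(('cm', array([ -1.71, -28.84,   0.51]), 'rotvec', array([ 0.111, -0.124, -0.145])), array([  1.6,   9.3, 120.1,  21.4,  15. ,  54.3]))
```

```bash
python3 -m handwheel '-0.3 -3 0.1 0.028 -0.03 -0.036 2.8;-0.3 -3 0.1 0.028 -0.03 -0.036 2.8;-0.3 -3 0.1 0.028 -0.03 -0.036 2.8;-0.3 -3 0.1 0.028 -0.03 -0.036 2.8;-0.3 -3 0.1 0 0 0 2.8'
python3 -m handwheel '0 -2.8 0 0 0 0 2.8;0 -2.8 0 0 0 0 2.8;0 -2.8 0 0 0 0 2.8;0 -2.8 0 0 0 0 2.8;0 -2.5 0 0 0 0 2.8'
python3 -m handwheel '0 0 0 0 0 0 2.8;0 0 0 0 0 0 2.8'
python3 -c "
from h import *
print(delta2(*tgt(-20,back=90)))"
```

```text
t: 4.4
tcp_pos: [0.4843, -0.0357, 0.3302]
orientation: [179.2, -43.7, 10.3]
force: [0.9, 0.5, -0.1]
width: 0.0278
t: 4.9
tcp_pos: [0.4845, -0.1734, 0.3302]
orientation: [179.1, -43.5, 10.5]
force: [-0.3, 0.1, 0.3]
width: 0.028
t: 5.1
tcp_pos: [0.4844, -0.1722, 0.3299]
orientation: [179.1, -43.5, 10.4]
force: [0.1, 0.2, -0.1]
width: 0.0279
(('cm', array([-0.37, -1.8 ,  0.13]), 'rotvec', array([ 0.015, -0.024, -0.027])), array([-38.2,  11.2, 119.7,  64.4,  34.1,  -9. ]))
```

```bash
python3 -m handwheel '-0.37 -1.8 0.13 0.015 -0.024 -0.027 2.8;1.4 0.2 -1.4 0 0 0 2.8;1.4 0.2 -1.4 0 0 0 2.8;1.4 0.2 -1.4 0 0 0 2.8;0 0 0 0 0 0 2.8'
python3 - <<'E'
from h import *
print(delta2(*tgt(-20)))
o=np.zeros((600,800,3),np.uint8)
t=manip.get_image("top")[:,:,::-1];s=manip.get_image("scene")[:,:,::-1]
o[:480,:350]=cv2.resize(t[135:231,250:320],(350,480),interpolation=3);o[:600,352:]=cv2.resize(s[150:300,160:272],(448,600),interpolation=3)
cv2.imwrite("pics/c2.png",o)
E
```

```text
t: 5.6
tcp_pos: [0.5233, -0.1827, 0.288]
orientation: [-179.9, -44.9, 8.3]
force: [0.2, -0.4, 0.4]
width: 0.028
(('cm', array([ 2.04,  0.16, -2.04]), 'rotvec', array([-0.001, -0.001, -0.003])), array([-36.3,  18.1, 118.7,  76.5,  30.7, -19.4]))
```

View pics/c2.png

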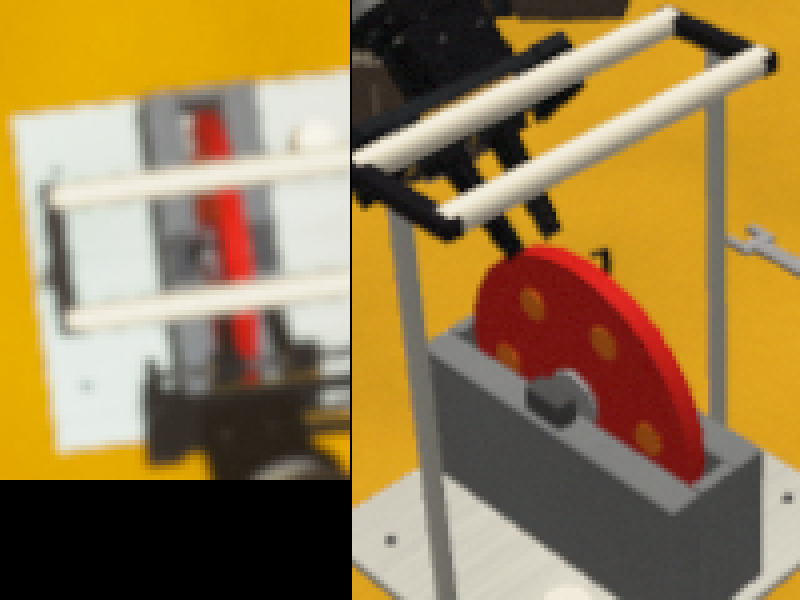

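The fingers straddle the wheel rim below the near tube: fingertips at about (505,245) and (545,225) in the crop, wheel top at about (540,250). Next I insert and pinch lightly.

```bash
python3 -m handwheel '1 0.08 -1 0 0 0 2.8;1 0.08 -1 0 0 0 2.8;0 0 0 0 0 0 2.8;0 0 0 0 0 0 1;0 0 0 0 0 0 1' 8
python3 -m handwheel '0 0 0 0 0 0 1;0 0 0 0 0 0 1;0 0 0 0 0 0 1'
python3 - <<'E'
from h import *
print(delta2(*tgt(-20)))
p=tgt(-20)[0]
for f in(-30,-40,-50,-60,-70):
  q=tgt(f)[0];print(f,((q-p)*100).round(2));p=q
E
```

```text
t: 6.2
tcp_pos: [0.542, -0.1821, 0.2702]
orientation: [180.0, -45.1, 8.3]
force: [-3.7, 14.9, 4.8]
width: 0.0176
t: 6.5
tcp_pos: [0.5419, -0.1814, 0.2702]
orientation: [-180.0, -45.1, 8.4]
force: [-3.1, 8.8, 3.0]
width: 0.016
(('cm', array([ 0.18,  0.02, -0.27]), 'rotvec', array([-0.001,  0.002, -0.003])), array([-34.8,  20.9, 117.8,  81. ,  29.4, -23.2]))
-30 [-1.59 -0.23 -0.75]
-40 [-1.44 -0.21 -1.02]
-50 [-1.24 -0.18 -1.26]
-60 [-1.01 -0.15 -1.46]
-70 [-0.74 -0.11 -1.61]
```

```bash
python3 -m handwheel '-0.4 0 -0.15 0 0 0 1;-0.8 -0.11 -0.38 0 0 0 1;-0.8 -0.11 -0.42 0 0 0 1;-0.72 -0.1 -0.5 0 0 0 1;-0.72 -0.1 -0.52 0 0 0 1'
python3 -m handwheel '-0.62 -0.09 -0.6 0 0 0 1;-0.62 -0.09 -0.64 0 0 0 1;-0.52 -0.08 -0.72 0 0 0 1;-0.5 -0.07 -0.74 0 0 0 1;-0.4 -0.06 -0.8 0 0 0 1'
python3 -m handwheel '-0.36 -0.05 -0.8 0 0 0 1;0 0 0 0 0 0 1;0 0 0 0 0 0 2.8;0 0 0 0 0 0 2.8;0 0 0 0 0 0 2.8'
python3 - <<'E'
from h import *
print(delta2(*tgt(-70)))
s=manip.get_image("scene")[:,:,::-1]
cv2.imwrite("pics/c3.png",cv2.resize(s[150:300,160:272],(448,600),interpolation=3))
E
```

```text
t: 7.0
tcp_pos: [0.5075, -0.1864, 0.2501]
orientation: [180.0, -45.1, 8.3]
force: [3.7, 3.3, -4.8]
width: 0.0161
t: 7.5
tcp_pos: [0.4811, -0.1904, 0.2153]
orientation: [179.9, -45.2, 8.3]
force: [2.1, 4.5, -1.3]
width: 0.0161
t: 8.0
tcp_pos: [0.4781, -0.1918, 0.2073]
orientation: [179.8, -45.1, 8.3]
force: [0.7, 0.6, 0.1]
width: 0.0274
(('cm', array([ 0.53,  0.2 , -0.07]), 'rotvec', array([0.002, 0.002, 0.001])), array([-41.1,  24.8, 127.9,  99.3,  32.9, -50.4]))
```

View pics/c3.png

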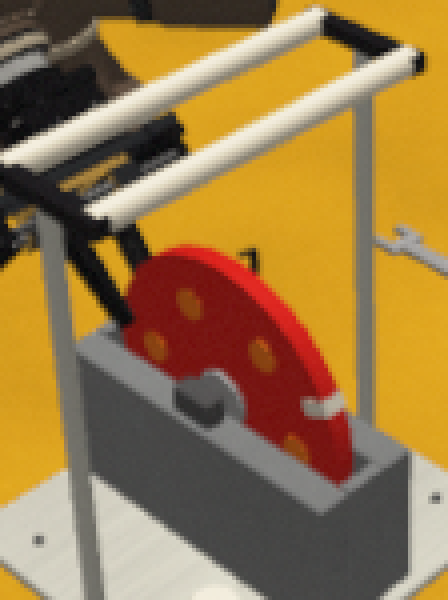

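The mark is now visible on the far slope at about (328,403) in the crop. I'll back off and measure its angle.

```bash
cat >> h.py <<'E'
def mark(n="scene",save=None):
    im=manip.get_image(n)[:,:,::-1]
    phis=np.radians(np.arange(-20,95,.25))
    P=lambda r,y:np.array([proj(n,rig([r*np.sin(f),y,130+r*np.cos(f)])) for f in phis])
    h=cv2.cvtColor(im,cv2.COLOR_BGR2HSV);m=cv2.inRange(h,(0,0,130),(179,90,255))
    # restrict to the visible wheel band (r 88..110 near face, and crown)
    z=np.zeros_like(m)
    for a,b in(((88,-8),(110,-8)),((110,-8),(110,8))):
        cv2.fillPoly(z,[np.r_[P(*a),P(*b)[::-1]].round().astype(int)],255)
    m&=z;out=[]
    nn,l,st,ce=cv2.connectedComponentsWithStats(m)
    for i in range(1,nn):
        if st[i,4]>4:
            q=P(110,-8);d=np.hypot(*(q-ce[i]).T);out.append((int(st[i,4]),ce[i].round(1).tolist(),float(np.degrees(phis[d.argmin()])),round(float(d.min()),1)))
    if save:cv2.imwrite(save,im)
    return out
E
python3 -m handwheel '-1.1 -0.15 1.1 0 0 0 2.8;-1.1 -0.15 1.1 0 0 0 2.8;-1.1 -0.15 1.1 0 0 0 2.8;0 0 0 0 0 0 2.8'
python3 - <<'E'
from h import *
print(mark());print(delta2(*tgt(-20,back=45)),((tgt(-20)[0]-tgt(-20,back=45)[0])*100).round(2))
E
```

```text
t: 8.45
tcp_pos: [0.4445, -0.1963, 0.2409]
orientation: [179.8, -45.1, 8.3]
force: [0.1, -0.5, -0.0]
width: 0.028
[(29, [241.5, 251.0], 63.75000000000001, 1.9)]
(('cm', array([6.73, 1.07, 5.9 ]), 'rotvec', array([0.002, 0.002, 0.001])), array([-45. ,  19.2, 129.4,  89.7,  34.5, -42.9])) [ 3.15  0.45 -3.18]
```

```bash
python3 -m handwheel '1.7 0.3 1.5 0 0 0 2.8;1.7 0.3 1.5 0 0 0 2.8;1.7 0.3 1.5 0 0 0 2.8;1.6 0.25 1.4 0 0 0 2.8;0 0 0 0 0 0 2.8'
python3 -m handwheel '1.05 0.15 -1.06 0 0 0 2.8;1.05 0.15 -1.06 0 0 0 2.8;1.05 0.15 -1.06 0 0 0 2.8;0 0 0 0 0 0 2.8'
python3 -m handwheel '0 0 0 0 0 0 1;0 0 0 0 0 0 1;0 0 0 0 0 0 1;0 0 0 0 0 0 1'
python3 - <<'E'
from h import *
print(mark());print(delta2(*tgt(-20)))
E
```

```text
t: 9.0
tcp_pos: [0.5138, -0.1842, 0.2998]
orientation: [179.8, -45.2, 8.4]
force: [0.1, -0.1, -0.1]
width: 0.0279
t: 9.4
tcp_pos: [0.5434, -0.1797, 0.2646]
orientation: [-179.9, -44.9, 8.2]
force: [-1.3, -0.0, 0.5]
width: 0.0283
t: 9.8
tcp_pos: [0.5431, -0.1807, 0.267]
orientation: [179.8, -45.0, 8.2]
force: [3.5, -3.7, -5.9]
width: 0.0165
[(23, [242.5, 251.1], 64.25, 2.8)]
(('cm', array([ 0.06, -0.04,  0.06]), 'rotvec', array([0.002, 0.001, 0.002])), array([-34.5,  21.2, 118. ,  82.1,  28.8, -24. ]))
```

```bash
python3 -m handwheel '-0.8 -0.11 -0.36 0 0 0 1;-0.8 -0.11 -0.38 0 0 0 1;-0.72 -0.1 -0.5 0 0 0 1;-0.72 -0.1 -0.52 0 0 0 1;-0.62 -0.09 -0.62 0 0 0 1'
python3 -m handwheel '-0.62 -0.09 -0.64 0 0 0 1;-0.52 -0.08 -0.72 0 0 0 1;-0.5 -0.07 -0.74 0 0 0 1;0 0 0 0 0 0 1;0 0 0 0 0 0 1'
python3 -m handwheel '0 0 0 0 0 0 2.8;0 0 0 0 0 0 2.8;-1.1 -0.15 1.1 0 0 0 2.8;-1.1 -0.15 1.1 0 0 0 2.8;-1.1 -0.15 1.1 0 0 0 2.8'
python3 -m handwheel '0 0 0 0 0 0 2.8'
python3 - <<'E'
from h import *
print(mark(),mark());print(delta2(*tgt(-30,back=45)))
p=tgt(-30)[0]
for f in range(-35,-65,-5):
  q=tgt(f)[0];print(f,((q-p)*100).round(2));p=q
E
```

```text
t: 10.35
tcp_pos: [0.5066, -0.1861, 0.2439]
orientation: [179.7, -45.1, 8.3]
force: [2.6, -4.8, 1.0]
width: 0.0159
t: 10.85
tcp_pos: [0.4902, -0.1886, 0.2226]
orientation: [179.8, -45.1, 8.2]
force: [-0.1, -5.2, -0.0]
width: 0.0159
t: 11.35
tcp_pos: [0.4569, -0.1918, 0.2556]
orientation: [179.9, -45.1, 8.3]
force: [-0.0, 0.4, 1.3]
width: 0.0281
t: 11.45
tcp_pos: [0.4568, -0.192, 0.2563]
orientation: [179.8, -45.1, 8.3]
force: [-0.1, -0.1, 0.4]
width: 0.0278
[(25, [227.8, 226.3], 26.0, 2.9)] [(26, [227.7, 226.4], 26.0, 2.7)]
(('cm', array([3.87, 0.41, 3.65]), 'rotvec', array([0.002, 0.002, 0.   ])), array([-43.2,  17.9, 127.4,  86.2,  33.6, -36.9]))
-35 [-0.74 -0.11 -0.48]
-40 [-0.7  -0.1  -0.54]
-45 [-0.65 -0.09 -0.6 ]
-50 [-0.6  -0.09 -0.66]
-55 [-0.54 -0.08 -0.71]
-60 [-0.47 -0.07 -0.75]
```

```bash
python3 -m handwheel '1.9 0.25 1.85 0 0 0 2.8;1.9 0.25 1.8 0 0 0 2.8;1.05 0.15 -1.06 0 0 0 2.8;1.05 0.15 -1.06 0 0 0 2.8;1.05 0.15 -1.06 0 0 0 2.8'
python3 -m handwheel '0 0 0 0 0 0 2.8;0 0 0 0 0 0 1;0 0 0 0 0 0 1;0 0 0 0 0 0 1;0 0 0 0 0 0 1'
python3 -m handwheel '-0.74 -0.11 -0.48 0 0 0 1;-0.7 -0.1 -0.54 0 0 0 1;-0.65 -0.09 -0.6 0 0 0 1;-0.6 -0.09 -0.66 0 0 0 1;0 0 0 0 0 0 1'
python3 -m handwheel '0 0 0 0 0 0 1'
python3 - <<'E'
from h import *
print(mark(save="pics/s5.png"));print(delta2(*tgt(-50)))
s=cv2.imread("pics/s5.png")
t=manip.get_image("top")[:,:,::-1]
o=np.zeros((600,800,3),np.uint8)
o[:600,:500]=cv2.resize(s[200:260,185:235],(500,600),interpolation=3);o[:480,502:798]=cv2.resize(t[160:208,275:305],(296,480),interpolation=3)
for P in((0,-8),(0,8)):
    u,v=proj("scene",rig([P[0],P[1],240]));print("top pt",u,v)
cv2.imwrite("pics/c5.png",o)
E
```

```text
t: 12.05
tcp_pos: [0.5278, -0.182, 0.2589]
orientation: [179.9, -45.0, 8.3]
force: [0.1, -0.4, 0.6]
width: 0.0281
t: 12.55
tcp_pos: [0.5268, -0.1832, 0.26]
orientation: [179.8, -45.0, 8.2]
force: [4.3, -3.4, -5.9]
width: 0.0158
t: 13.05
tcp_pos: [0.4994, -0.1873, 0.2371]
orientation: [179.8, -45.1, 8.2]
force: [-2.2, -4.0, 1.6]
width: 0.0158
t: 13.15
tcp_pos: [0.4998, -0.1872, 0.2375]
orientation: [179.8, -45.1, 8.2]
force: [-2.8, -5.1, 1.0]
width: 0.0159
[(20, [217.9, 217.8], 7.250000000000001, 2.4)]
(('cm', array([ 0.1 , -0.01, -0.04]), 'rotvec', array([0.002, 0.002, 0.002])), array([-38.6,  22.1, 124.2,  91.4,  31. , -38.5]))
top pt 213.01014853528366 217.3803459026686
top pt 217.47919727674207 214.8729244120283
```

View pics/c5.png

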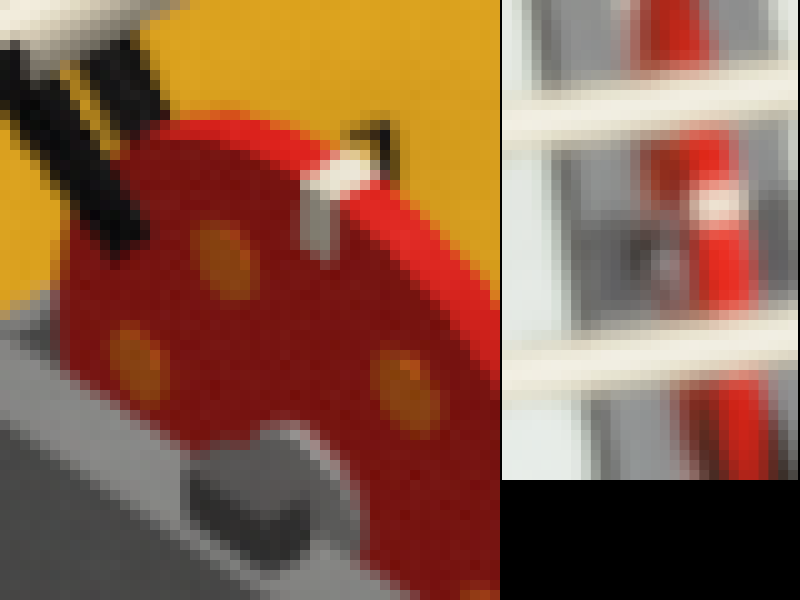

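The crown part of the mark sits at about (345,172) in the scene crop, just to the far side of the pointer, and at (717,205) in the top crop. Next I'll compute its offset from the top, with the two tubes as a same-image reference.

```bash
cat > m.py <<'E'
from h import *
def prof(t,c):  # bright tube rows at column band
    g=t[:,c-12:c-7].min(2).mean(1);return g
def run(n=4):
    T=np.mean([manip.get_image("top") for _ in range(n)],0);S=np.mean([manip.get_image("scene") for _ in range(n)],0)
    # top: white on crown -> weight by green channel along the wheel column
    w=T[172:194,291:302,1]-60;w[w<20]=0
    m=T[172:194,291:302,1]>110;l,L,st,ce=cv2.connectedComponentsWithStats(m.astype(np.uint8))
    for i in range(1,l):
        if st[i,4]<40 and st[i,4]>3:
            r,c=np.nonzero(L==i);u,v=291+c.mean(),172+r.mean()
            q=RZ.T@(onz("top",u,v,.24)-[*C0,0]);print("top mark",st[i,4],round(u,2),round(v,2),"rig mm",(q*1000).round(1))
    # tubes
    X=[]
    for lo,hi in((162,178),(188,204)):
        xs=[]
        for col in (282,285,288,305,308,311):
            g=T[lo:hi,col,:];k=np.clip(g[:,2]-175,0,None);  # blue channel high for cream
            if k.sum()>0:xs.append((RZ.T@(onz("top",col,lo+(k*np.arange(hi-lo)).sum()/k.sum(),.36)-[*C0,0]))[0]*1000)
        X.append(np.round(xs,1));print("tube x",X[-1])
    # scene: crown (bright white) only
    s=S[205:235,200:232];m=(s.min(2)>165).astype(np.uint8);r,c=np.nonzero(m)
    if len(r):
        u,v=200+c.mean(),205+r.mean();q=RZ.T@(onz("scene",u,v,.24)-[*C0,0]);print("scene crown",len(r),round(u,2),round(v,2),"rig@z.24",(q*1000).round(1))
        o,d=ray("scene",u,v);o=RZ.T@(o-[*C0,0]);d=RZ.T@d;p=o+d*(-o[1]/d[1]);print("  at y=0:",(p*1000).round(1),"phi",np.degrees(np.arctan2(p[0],p[2]-.13)))
run()
E
python3 m.py
```

```text
top mark 6 291.5 186.0 rig mm [ -7.4  23.9 240. ]
top mark 36 296.39 191.81 rig mm [-30.7   9.1 240. ]
tube x [42.2 42.1 41.9 38.2 28.8 34.4]
tube x [-49.7 -41.7 -41.8 -41.2 -46.9 -54.3]
scene crown 14 218.79 217.29 rig@z.24 [ 10.8   2.8 240. ]
  at y=0: [ 14.1   0.  243. ] phi 7.098626599938532
```

Both views agree: the mark is at rig x ≈ +12 to +14 mm, about 6.8°. The tubes measure at ±42 mm, so the rig centre is right. I'll finish the turn and let go.

```bash
python3 -m handwheel '-0.37 -0.05 -0.48 0 0 0 1;-0.36 -0.05 -0.5 0 0 0 1;0 0 0 0 0 0 1;0 0 0 0 0 0 1'
sed -i 's/>110;l,L/>95;l,L/; s/172:194,291:302/174:184,293:302/g; s/291+c/293+c/; s/172+r/174+r/' m.py
python3 m.py
```

```text
t: 14.05
tcp_pos: [0.4928, -0.1883, 0.2278]
orientation: [179.8, -45.1, 8.2]
force: [-0.1, -4.9, -0.6]
width: 0.016
tube x [42.2 42.1 41.9 38.2 28.9 34.4]
tube x [-49.7 -41.8 -41.8 -41.2 -46.9 -54.2]
scene crown 13 215.38 215.23 rig@z.24 [ -2.8   3.  240. ]
  at y=0: [  0.8   0.  243.2] phi 0.3841436520497372
```

```bash
python3 -m handwheel '0 0 0 0 0 0 2.8;0 0 0 0 0 0 2.8;-1.1 -0.15 1.1 0 0 0 2.8;-1.1 -0.15 1.1 0 0 0 2.8;-1.1 -0.15 1.1 0 0 0 2.8'
python3 -m handwheel '-1.1 -0.15 1.1 0 0 0 2.8;0 0 0 0 0 0 2.8;0 0 0 0 0 0 2.8;0 0 0 0 0 0 2.8'
python3 m.py
python3 - <<'E'
from h import *
s=manip.get_image("scene")[:,:,::-1]
t=manip.get_image("top")[:,:,::-1]
o=np.zeros((600,800,3),np.uint8)
o[:600,:500]=cv2.resize(s[200:260,185:235],(500,600),interpolation=3);o[:480,502:798]=cv2.resize(t[160:208,275:305],(296,480),interpolation=3)
cv2.imwrite("pics/c6.png",o)
for x in(-10,-5,0,5,10):
  p=rig([x,0,240]);print(x,np.round(proj("top",p),2),np.round(proj("scene",p),2))
print(np.round(t[174:188,294:300].min(2)).tolist())
E
```

```text
t: 14.95
tcp_pos: [0.4593, -0.1916, 0.2606]
orientation: [179.9, -45.0, 8.3]
force: [0.4, -0.1, 0.2]
width: 0.028
t: 15.35
tcp_pos: [0.4491, -0.1933, 0.2709]
orientation: [179.9, -45.1, 8.2]
force: [0.1, 0.6, -0.2]
width: 0.028
tube x [42.2 42.1 41.9 38.3 28.4 34.4]
tube x [-49.7 -41.7 -41.8 -41.3 -46.4 -54.4]
scene crown 13 215.38 215.23 rig@z.24 [ -2.8   3.  240. ]
  at y=0: [  0.8   0.  243.2] phi 0.3841436520497372
-10 [298.1  185.86] [212.74 214.65]
-5 [297.91 184.51] [213.99 215.38]
0 [297.72 183.15] [215.25 216.12]
5 [297.54 181.79] [216.52 216.86]
10 [297.35 180.43] [217.8  217.61]
[[40, 38, 42, 67, 104, 130], [27, 25, 31, 57, 100, 129], [25, 24, 29, 52, 94, 126], [26, 26, 26, 47, 87, 121], [27, 27, 28, 42, 76, 108], [28, 29, 28, 40, 64, 91], [33, 38, 47, 56, 70, 86], [57, 83, 105, 117, 120, 112], [95, 144, 176, 186, 182, 160], [123, 179, 211, 220, 214, 191], [123, 177, 207, 216, 209, 190], [99, 139, 167, 170, 165, 151], [75, 86, 100, 101, 97, 94], [61, 48, 49, 47, 49, 59]]
```

View pics/c6.png

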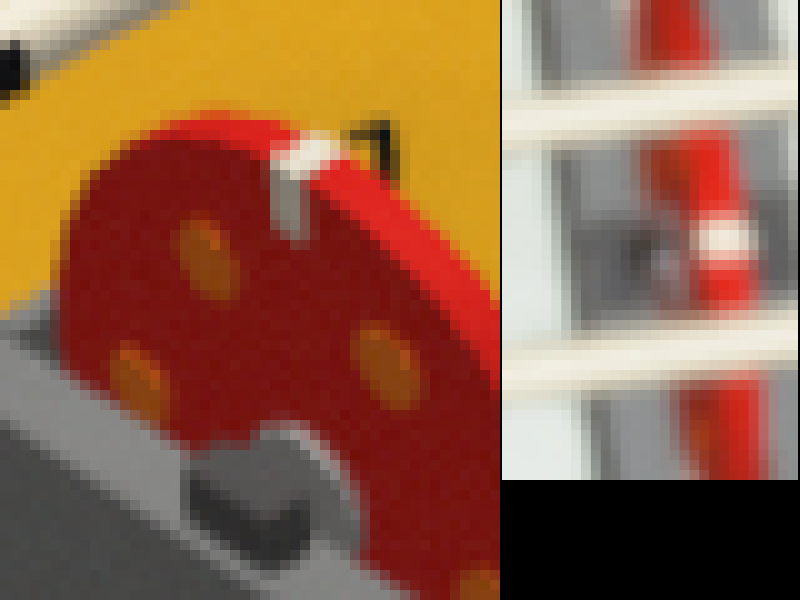

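In the top crop the mark's row centroid is 183.36, against 183.15 predicted for the topmost point, so it is about 1 mm off. The wheel has been released and is still. Now I move to the blue button, closing the fingers on the way.

```bash
python3 -m handwheel '-1.5 0 2 0 0 0 1;0 1.5 2 0 0 0 0;0 3 1 0 0 0 0;0 3 0 0 0 0 0;0 3 0 0 0 0 0'
python3 -m handwheel '0 3 0 0 0 0 0;0 3 0 0 0 0 0;0 3 0 0 0 0 0;0 3 0 0 0 0 0;0 3 0 0 0 0 0'
python3 -m handwheel '0 3 0 0 0 0 0;0 3 0 0 0 0 0;0 3 0 0 0 0 0;0 2 0 0 0 0 0;0 0 0 0 0 0 0'
python3 - <<'E'
from h import *
s=manip.state();y=np.radians(8.2)
R=np.c_[[np.cos(y),np.sin(y),0],[np.sin(y),-np.cos(y),0],[0,0,-1.]]
print(delta(np.array([.600,.2114,.2]),R),s["joints"].round(1))
E
```

```text
t: 16.35
tcp_pos: [0.4335, -0.0876, 0.3217]
orientation: [179.9, -45.1, 8.2]
force: [1.6, -0.0, 0.3]
width: 0.0008
t: 16.85
tcp_pos: [0.4335, 0.0627, 0.3214]
orientation: [179.9, -45.1, 8.2]
force: [1.2, -0.9, -0.7]
width: 0.0004
t: 17.35
tcp_pos: [0.4351, 0.1174, 0.3171]
orientation: [-179.1, -46.0, 8.2]
force: [-0.2, -0.4, 0.2]
width: 0.0003
('cm', array([ 16.49,   9.4 , -11.71]), 'rotvec', array([-0.13 ,  0.793, -0.007])) [  5.4   5.3 131.4 132.7   4.  -44.7]
```

```bash
python3 -m handwheel '1 0.5 0 -0.02 0.1 0 0;1 0.5 0 -0.02 0.1 0 0;1 0.5 0 -0.02 0.1 0 0;1 0.5 0 -0.02 0.1 0 0;1 0.5 0 -0.02 0.1 0 0'
python3 -m handwheel '1 0.5 0 -0.02 0.1 0 0;1 0.5 0 -0.02 0.1 0 0;1 0.5 0 -0.02 0.1 0 0;1 0.5 0 -0.02 0.1 0 0;1 0.5 0 -0.02 0.1 0 0'
cat > b.py <<'E'
from h import *
s=manip.state();y=np.radians(8.2)
R=np.c_[[np.cos(y),np.sin(y),0],[np.sin(y),-np.cos(y),0],[0,0,-1.]]
print(delta(np.array([.600,.2114,.2]),R),s["joints"].round(1))
E
python3 b.py
```

```text
t: 17.85
tcp_pos: [0.4461, 0.1358, 0.3219]
orientation: [-175.1, -43.4, 8.5]
force: [0.9, 0.6, -0.2]
width: 0.0008
t: 18.35
tcp_pos: [0.4783, 0.159, 0.3235]
orientation: [-173.8, -25.7, 9.1]
force: [-0.3, 0.0, -0.6]
width: 0.0002
('cm', array([ 12.17,   5.24, -12.35]), 'rotvec', array([-0.172,  0.427, -0.04 ])) [  8.3  10.4 115.6  13.5  29.1  77.5]
```

```bash
python3 -m handwheel '2 0.9 -1 -0.035 0.086 -0.008 0;2 0.9 -1 -0.035 0.086 -0.008 0;2 0.9 -1 -0.035 0.086 -0.008 0;2 0.9 -1 -0.035 0.086 -0.008 0;2 0.9 -1 -0.032 0.083 -0.008 0'
python3 -m handwheel '2 0.8 -1 0 0 0 0;0 0 -3 0 0 0 0;0 0 0 0 0 0 0;0 0 0 0 0 0 0'
python3 b.py
```

```text
t: 18.85
tcp_pos: [0.5795, 0.2041, 0.2732]
orientation: [179.9, -0.1, 8.0]
force: [-0.8, -0.0, 0.1]
width: 0.0004
t: 19.25
tcp_pos: [0.5983, 0.2126, 0.2336]
orientation: [-179.8, -0.2, 8.2]
force: [-0.5, -0.1, 1.0]
width: 0.0004
('cm', array([ 0.17, -0.12, -3.36]), 'rotvec', array([-0.004,  0.003,  0.   ])) [13.5 32.3 91.6  0.2 55.9 95.2]
```

```bash
python3 -m handwheel '0.17 -0.12 -3.4 0 0 0 0;0 0 -3.5 0 0 0 0;0 0 -3 0 0 0 0;0 0 -1 0 0 0 0;0 0 0 0 0 0 0'
python3 b.py; python3 m.py | tail -2
python3 - <<'E'
from h import *
s=manip.get_image("scene")[:,:,::-1]
cv2.imwrite("pics/c7.png",cv2.resize(s[180:260,260:350],(675,600),interpolation=3))
E
```

```text
t: 19.75
tcp_pos: [0.6001, 0.2122, 0.1248]
orientation: [-179.6, -0.2, 8.3]
force: [-0.3, 0.1, 1.1]
width: 0.0008
('cm', array([-0.01, -0.08,  7.52]), 'rotvec', array([-0.007,  0.003, -0.001])) [13.4 40.1 96.   0.5 43.6 94.8]
scene crown 13 215.38 215.23 rig@z.24 [ -2.8   3.  240. ]
  at y=0: [  0.8   0.  243.2] phi 0.3841436520497372
```

View pics/c7.png

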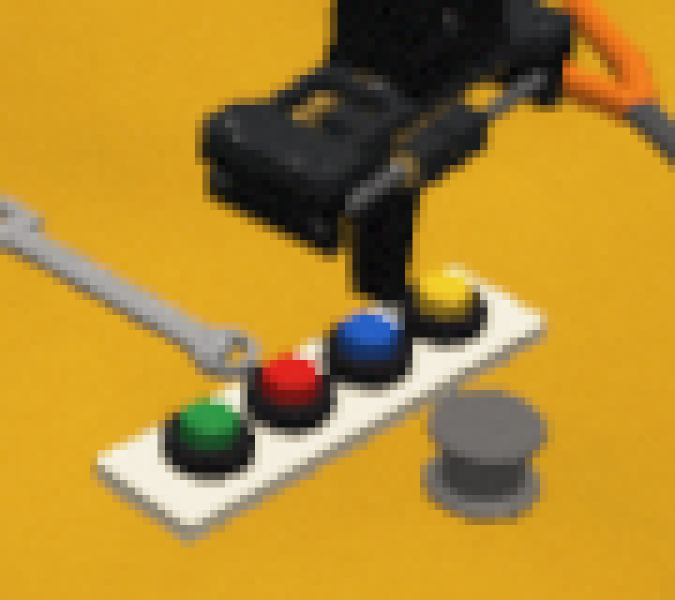

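The closed fingertip at (382,290) in the crop hangs over the blue cap at (368,325), about 3–4 mm to the right. I'll nudge it over and press in small steps, watching the force.

```bash
python3 -m handwheel '-0.2 -0.2 -0.5 0 0 0 0;0 0 -0.5 0 0 0 0;0 0 -0.4 0 0 0 0;0 0 0 0 0 0 0'
python3 -m handwheel '0 0 -0.2 0 0 0 0;0 0 0 0 0 0 0'
python3 -m handwheel '0 0 -0.2 0 0 0 0;0 0 0 0 0 0 0'
python3 -m handwheel '0 0 -0.2 0 0 0 0;0 0 0 0 0 0 0'
```

```text
t: 20.6
tcp_pos: [0.5977, 0.2104, 0.1098]
orientation: [-179.6, -0.2, 8.3]
force: [-0.7, -1.3, 3.5]
width: 0.0007
t: 20.8
tcp_pos: [0.5979, 0.2105, 0.1084]
orientation: [-179.6, -0.2, 8.3]
force: [-1.9, -1.6, 4.5]
width: 0.0007
t: 21.0
tcp_pos: [0.598, 0.2105, 0.1065]
orientation: [-179.6, -0.2, 8.3]
force: [-2.9, -0.3, 4.2]
width: 0.0004
t: 21.2
tcp_pos: [0.598, 0.2105, 0.1057]
orientation: [-179.6, -0.3, 8.3]
force: [-6.1, -2.7, 14.6]
width: 0.0004
```

The force jumped to 14.6 N, well above the 5 N spring, so the button is at its stop. I'll push slightly more to be sure, then lift away.

```bash
python3 -m handwheel '0 0 -0.1 0 0 0 0;0 0 0 0 0 0 0'
python3 -m handwheel '0 0 0.8 0 0 0 0;0 0 2 0 0 0 0;0 0 4 0 0 0 0;-1 0 4 0 0 0 0;-1 0 4 0 0 0 0'
python3 -m handwheel '0 0 0 0 0 0 0;0 0 0 0 0 0 0;0 0 0 0 0 0 0;0 0 0 0 0 0 0;0 0 0 0 0 0 0'
python3 m.py
python3 - <<'E'
from h import *
s=manip.get_image("scene")[:,:,::-1];t=manip.get_image("top")[:,:,::-1]
cv2.imwrite("pics/c8.png",cv2.resize(s[140:300,150:350],(750,600),interpolation=3))
g=t[180:188,297].min(1).astype(float)-45;g[g<0]=0;print("top row",180+(g*np.arange(8)).sum()/g.sum())
E
```

```text
t: 21.4
tcp_pos: [0.598, 0.2106, 0.1056]
orientation: [-179.6, -0.3, 8.3]
force: [-9.0, -3.1, 23.6]
width: 0.0003
t: 21.9
tcp_pos: [0.5777, 0.2105, 0.2526]
orientation: [-179.5, -0.2, 8.3]
force: [0.6, 0.3, -0.1]
width: 0.0008
t: 22.4
tcp_pos: [0.578, 0.2105, 0.2502]
orientation: [-179.6, -0.1, 8.3]
force: [-0.1, -0.4, 0.4]
width: 0.0005
tube x [42.2 42.1 41.9 38.2 28.8 34.4]
tube x [-49.7 -41.8 -41.8 -41.2 -46.9 -54.3]
scene crown 13 215.38 215.23 rig@z.24 [ -2.8   3.  240. ]
  at y=0: [  0.8   0.  243.2] phi 0.3841436520497372
top row 183.37075718015666
```

View pics/c8.png

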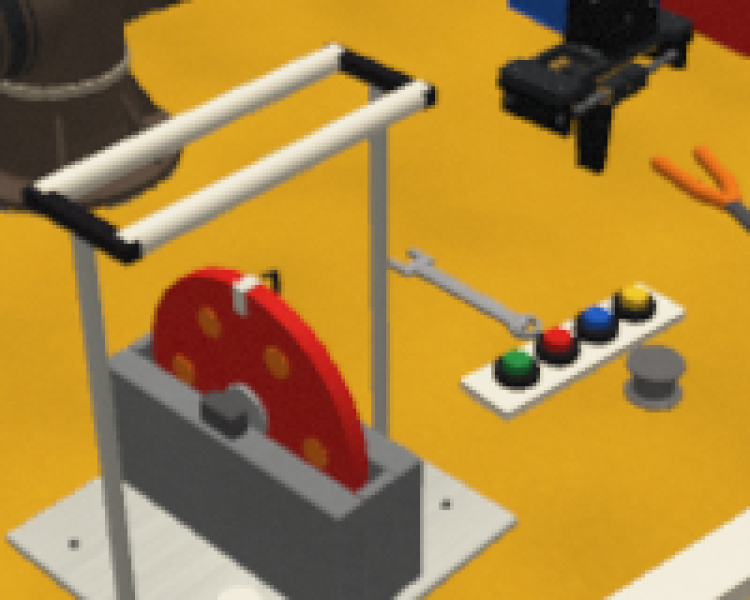

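The mark is at the pointer, the blue button is back up, and nothing else has moved. I never saw first contact on that press, so I'll repeat it better centred to confirm the full travel.

```bash
python3 -m handwheel '1.1 0.04 -4.5 0 0 0 0;1.1 0.04 -4.5 0 0 0 0;0 0 -3.5 0 0 0 0;0 0 -0.8 0 0 0 0;0 0 0 0 0 0 0'
for i in 1; do python3 -m handwheel '0 0 -0.15 0 0 0 0;0 0 0 0 0 0 0'; done
python3 -m handwheel '0 0 -0.15 0 0 0 0;0 0 0 0 0 0 0'
python3 -m handwheel '0 0 -0.15 0 0 0 0;0 0 0 0 0 0 0'
python3 -m handwheel '0 0 -0.15 0 0 0 0;0 0 0 0 0 0 0'
python3 -m handwheel '0 0 -0.15 0 0 0 0;0 0 0 0 0 0 0'
python3 -m handwheel '0 0 -0.15 0 0 0 0;0 0 0 0 0 0 0'
```

```text
t: 23.4
tcp_pos: [0.5997, 0.2113, 0.1179]
orientation: [-179.6, -0.1, 8.3]
force: [-0.2, -0.0, 0.2]
width: 0.0006
t: 23.6
tcp_pos: [0.6005, 0.2115, 0.1189]
orientation: [-179.5, -0.4, 8.3]
force: [-0.4, -0.0, 0.3]
width: 0.0008
t: 23.8
tcp_pos: [0.6001, 0.2114, 0.1163]
orientation: [-179.5, -0.3, 8.3]
force: [0.0, -0.8, -0.4]
width: 0.0004
t: 24.0
tcp_pos: [0.5999, 0.2113, 0.114]
orientation: [-179.6, -0.2, 8.3]
force: [0.6, -0.2, -0.6]
width: 0.0006
t: 24.2
tcp_pos: [0.5999, 0.2113, 0.1122]
orientation: [-179.6, -0.2, 8.3]
force: [0.3, 0.2, 0.7]
width: 0.0007
t: 24.4
tcp_pos: [0.6, 0.2113, 0.1109]
orientation: [-179.6, -0.2, 8.3]
force: [-1.6, -0.4, 2.3]
width: 0.0004
t: 24.6
tcp_pos: [0.6, 0.2114, 0.1094]
orientation: [-179.6, -0.2, 8.3]
force: [-0.7, -0.5, 2.4]
width: 0.0007
```

```bash
python3 -m handwheel '0 0 -0.15 0 0 0 0;0 0 0 0 0 0 0'
python3 -m handwheel '0 0 -0.15 0 0 0 0;0 0 0 0 0 0 0'
python3 -m handwheel '0 0 -0.15 0 0 0 0;0 0 0 0 0 0 0'
python3 -m handwheel '0 0 -0.1 0 0 0 0;0 0 0 0 0 0 0'
python3 -m handwheel '0 0 0.8 0 0 0 0;0 0 2 0 0 0 0;0 0 4 0 0 0 0;-1 0 4 0 0 0 0;-1 0 4 0 0 0 0'
python3 -m handwheel '0 0 0 0 0 0 0;0 0 0 0 0 0 0;0 0 0 0 0 0 0;0 0 0 0 0 0 0;0 0 0 0 0 0 0'
python3 m.py|tail -1
```

```text
t: 24.8
tcp_pos: [0.6, 0.2113, 0.1079]
orientation: [-179.6, -0.2, 8.3]
force: [-0.6, -0.3, 3.9]
width: 0.0003
t: 25.0
tcp_pos: [0.6, 0.2113, 0.1064]
orientation: [-179.6, -0.2, 8.3]
force: [-0.6, -0.5, 4.2]
width: 0.0003
t: 25.2
tcp_pos: [0.6, 0.2114, 0.1058]
orientation: [-179.6, -0.3, 8.3]
force: [-3.5, -1.2, 11.5]
width: 0.0005
t: 25.4
tcp_pos: [0.6, 0.2114, 0.1056]
orientation: [-179.6, -0.3, 8.3]
force: [-6.2, -1.7, 20.3]
width: 0.0005
t: 25.9
tcp_pos: [0.5796, 0.2113, 0.2529]
orientation: [-179.6, -0.2, 8.3]
force: [0.9, 1.0, 0.2]
width: 0.0007
t: 26.4
tcp_pos: [0.58, 0.2112, 0.2507]
orientation: [-179.6, -0.1, 8.3]
force: [0.9, -0.3, -0.1]
width: 0.0006
  at y=0: [  0.8   0.  243.2] phi 0.3841436520497372
```

Contact came at z ≈ 0.112 and the stop at 0.1056. That is about 6 mm of travel with the expected ~5 N spring, so the button went fully down. Handing in.

```bash
python3 -c "
from cell import manip
print(manip.finish_job())"
```

```text
the job is handed in; nothing more can be done
None
```

The white mark now stands at the pointer, the blue button was pushed fully down afterwards, and the job is handed in at about 26.5 s of the 72 s; no verdict is reported.

- **Wheel:** I turned it back in three light pinch strokes, about 8 N, from the robot's side below the near lamp tube, then let go and backed away. The last checks put the mark within about 1 mm of the top in the top view and 0.4° in the scene view. It read the same before and after the presses. The scene view varied by a few mm with the plane used: -2.8 mm cast onto the top height, +0.8 mm at the wheel's mid-plane. Both are inside the 7 mm limit.
- **Button:** I pressed blue twice, because I had not seen first contact on the first press. The second press touched at about z = 0.112 m and stopped at 0.1056 m, about 6 mm of travel. The force rose from about 4 N to 20 N at the stop.
- **Scene:** After the first press a picture showed blue back up, with the other buttons and the wrench, spool and pliers looking undisturbed. I viewed no picture after the second press. The arm ended clear, at about 0.25 m height, with force readings near zero.

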